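Bring the balance-bike wheel's valve to twelve o'clock

ROBOT

A 7-joint arm with a two-finger parallel gripper is mounted at the origin on the work surface. World frame = base frame: x ahead of the robot, y to its left, z up, the work surface at z = 0. Lengths are in m, angles in rad, forces in N, time in s.
With the tool pointing down it reaches from about 0.4 to 0.875 m from the base axis. Payload 6.5 kg.
Tool frame: the origin (TCP) lies at the centre of the arm's flange, where the gripper is bolted on; the fingertips stand 166 mm ahead of it and the grasp point (between the pads) lies 147 mm ahead of it; z points along the fingers, x is the direction in which the jaws open and shut, and the axes are right-handed (so a half turn about z gives the same grasp; the last joint's range is limited). The gripper opens to 88 mm and grips with 3 to 60 N. Pads are 18 mm wide; open, the fingers measure 123 mm over their backs; the gripper's body (75 mm by 187 mm) begins 45 mm behind the grasp point.
Start: joints at [-1.33, 0.536, -0.004, 1.538, 0.003, 1.067, -0.071], TCP at [0.196, 0.62, 0.405] pointing down, gripper open.
Joint ranges: [-2.7, 2.7], [-0.37, 2.16], [-1.27, 1.26], [0.24, 2.4], [-1.31, 4.45], [0.19, 1.91], [-2.76, 2.76]. Speed limits (rad/s): [2.39, 2.39, 3.14, 3.14, 3.14, 3.14, 3.14].

INTERFACE

Orientations are given as a unit quaternion [x, y, z, w].
In Python, from workcell import sense, grab_frame, get_calibration, sign_off, spot_in gives the robot as it stands.
- The arm moves only by the tool play_rows, never from a script. Its arguments are lists of equal length, an entry for each row: "xyz": the shift along the tool's x, y, z in mm, a list of three; "roll": the turn about the tool's z in degrees. A call has 1 to 5 rows; each row is the pose to reach, as a shift and turn from the pose commanded when the call began, along the tool's axes at that moment; what a row does not reach only later rows make up. A row lasts 1/8 s, in which the tool goes at most 62.5 mm and 10.7 degrees, less where a joint would pass 70% of its speed; a pose out of reach is approached as far as the arm can. A call with a gripper value outside its range is refused whole. "hand" is the closure, from -1 (fully open) to 1 (shut), set as the call begins (left out, the last holds). The fingers move at their own pace and stop on an object; "newtons" is the grip in N (left out, the last holds). Time passes only in rows, so rows that repeat a pose let the fingers close. It gives the time, the measured TCP pose, the force and the opening at its end, in the units of the state.
- sense(): the state, without advancing time (a new reading comes with each control period).
- grab_frame(name): name is "scene" or "side" or "wrist"; returns (picture, depth): 384x512x3 uint8, red, green, blue; 384x512 float32, m along the optical axis (not along the pixel's ray), 0 where there is no reading.
- get_calibration(name): a dict with "camera_matrix" (3x3 intrinsics, pixels), "world_to_cam" (4x4, takes a point from world to camera coordinates); the wrist camera has in their place "mount" (4x4, takes a point from camera to tool coordinates, whose origin is the TCP and whose axes are the tool frame's). Camera axes: x right, y up, looking along -z (the intrinsics and any distortion apply to the point x, -y, -z); pixel columns grow to the right and rows downward; lengths in m; the calibration is good to about 2 mm. The wrist camera is an equidistant fisheye: a pixel r from the principal point sees the ray r / f radians off the axis. A picture is of the moment at which its call begins: read the wrist's pose just before it. get_calibration takes no time and is no camera call.
- sign_off(): hands the job in, once; it reports no verdict.
Trained networks look in the newest picture that a camera, given by its name, has taken for a name from the list of things; names that differ only in an ending like _2 or _b are one class to them, and where a whole thing is asked for, a point or a joint stands for the part that bears it (a point fixed in the world has none). Each returns a list of dicts, best first, with "p" (0 to 1); they miss things now and then, are a little off and sometimes report something else, mostly with a low value. They report only what shows in the picture. A call takes as long as a camera call.
- spot_in(query, camera): "centre" ([x, y, z] in m, in the coordinates of the camera as it stood for that picture, good to about 4 mm: the middle of the surface that is visible of it).
The state is a dict: "clock": time; "q": joint angles; "joint_vel": joint speeds; "joint_torque": joint torques, N m; "position": TCP position; "eef_rot": TCP orientation; "wrist_force": force on the tool from outside, world axes, zero at the start; "wrist_torque": the same for the moment, N m; "width": opening from 0.0 (shut) to 1.0 (fully open).
Only numpy, scipy, OpenCV 4.12 (cv2) and the standard library are available. Lean on these libraries where they do the work, as an engineer would, in place of code of your own. Each camera call takes 0.05 s, during which the arm holds its last target.

TASK

The child's balance-bike wheel on the blue wheel stand is ready to be pumped up: push it round with a fingertip, one spoke after another, until the red-capped valve stem is at the very top of the wheel, straight above the hub, and leave it at rest there. The tyre has just been glued, so keep off the tyre and off the valve, and push gently, without flicking the wheel. Nothing is to be picked up: leave the stand and the things around it where they are.

Things in the scene. Friction and masses are not known exactly. Their poses are not given: they have to be found in the camera images.
- stand: Blue single-arm wheel stand, 4.5 kg, loose on rubber feet; base 260 x 200 mm, 14 mm high. Origin: centre of the base's underside, on the sideboard. z up; the wheel faces its -x side (to the robot, give or take its yaw); y lies in the wheel's plane, to the left seen from the robot. The arm holding the axle stands behind the wheel (+x side); nothing stands in front of it.
- hub (a point): Wheel's centre (on the axle, mid-width), fixed to the stand, 180 mm above the sideboard. The wheel leans back by 22 degrees: in the stand's axes 'up the wheel' is (sin 22, 0, cos 22) and the axle runs from its front into the wheel along (cos 22, 0, -sin 22). The axes given here are those of the stand.
- wheel (a joint): Turn of the wheel in rad, no stops, either way. 0 = valve at the very top; grows clockwise seen from the robot, so the valve lies that far clockwise from the top; 6.283 is the top again. The bearing is stiff (0.1 N m of friction: 1 to 2 N at a spoke) and the wheel stays where it is left.
- spokes: White hub, rim and five straight radial spokes 14 mm wide, at 36, 108, 180, 252 and 324 degrees from the valve. Gaps are open right through from the hub (26 mm radius) to the rim (107 mm inner radius). In front of the wheel's mid-plane: spokes 21 mm at 70 mm from the axle, 27 mm by the hub, 16 mm at the rim; hub and axle end 38 mm. Origin at the wheel's centre, x along the axle.
- valve: Valve stem with red cap 15 mm across, in the middle of one gap between two spokes. Origin: middle of the stem, 90 mm from the axle; it reaches inward from the rim to 78 mm from the axle. Not to be touched.
- twelve (a point): Fixed point on the stand's side: where valve's origin lies when the valve is at the very top.
- tyre: Black tyre with tan side walls, 309 mm outer diameter, 37 mm wide (18.5 mm each side of the mid-plane), its inner edge 117 mm from the axle; origin at the wheel's centre. Not to be touched.
- sweets_box: Turquoise ceramic sweets box with its lid on, 120 mm across, 106 mm high; origin at the centre of the underside. Bystander.
- tumbler: Clear glass tumbler, 74 mm across, 105 mm high; origin at the centre of the underside. Bystander.
- tray: Oval aluminium tray, 338 mm long (its y) and 207 mm wide (its x), 18 mm high; origin at the centre of the underside. Bystander.
- spoon_a: Pale wooden spoon, 210 mm long (its y), lying in the tray; origin under its middle. Bystander.
- spoon_b: Darker wooden spoon, 210 mm long (its y), lying in the tray; origin under its middle. Bystander.

How it is judged:
By the outcome, as a careful person would: the job done as asked, in the order asked, and still so for the second after the job is handed in, with the robot touching nothing.
It also fails if it takes over 72 s, if anything falls off the work surface, if the arm or the gripper's body presses on something with over 40 N, if the wrist force passes 120 N, or if a joint passes its speed limit or range.

## Working session

There is one attempt and no reset: what is moved stays moved. The work goes in short steps, Python scripts to look and compute and a tool call to move; the robot and the scene stay as the last step left them, time stands still between calls to the robot, and variables do not carry over. Pictures are saved under pics/ and viewed, and the job is handed in when it is done.

Besides the shell and the picture viewer there is one more tool, called after "Request:" as name([rows], argument=value, ...), one row to a line, values as JSON. play_rows: Moves the arm, as the interface text tells. Its arguments: {"type":"object","properties":{"xyz":{"type":"array"},"roll":{"type":"array"},"hand":{"type":"number"},"newtons":{"type":"number"}},"required":["xyz","roll"]}

```bash
mkdir -p pics; ls; python3 - <<'E'
from workcell import *
import cv2,numpy as np
s=sense();print({k:np.round(v,3) for k,v in s.items()})
for n in ["scene","side","wrist"]:
    p,d=grab_frame(n);cv2.imwrite(f"pics/{n}0.png",p[:,:,::-1]);np.save(f"pics/{n}0.npy",d)
    print(n,{k:np.round(v,3).tolist() for k,v in get_calibration(n).items()})
    for q in ["valve","wheel","stand","spokes"]:
        if n!="wrist": print(q,[(np.round(r['centre'],3).tolist(),round(r['p'],2)) for r in spot_in(q,n)][:2])
E
```

```text
pics
{'clock': np.float64(0.0), 'q': array([-1.33 ,  0.537, -0.004,  1.539,  0.003,  1.067, -0.071]), 'joint_vel': array([-0.   ,  0.001,  0.   , -0.001,  0.001, -0.002,  0.001]), 'joint_torque': array([ 0.0000e+00, -5.7098e+01,  9.9100e-01, -2.5161e+01, -5.6000e-02,
        1.8000e-02,  0.0000e+00]), 'position': array([0.196, 0.619, 0.404]), 'eef_rot': array([ 0.807,  0.591, -0.001,  0.001]), 'wrist_force': array([-0.721,  0.05 , -0.687]), 'wrist_torque': array([ 0.004,  0.017, -0.004]), 'width': np.float64(1.0)}
scene {'camera_matrix': [[399.853, 0.0, 259.134], [0.0, 399.853, 184.84], [0.0, 0.0, 1.0]], 'world_to_cam': [[-0.76, 0.65, -0.008, 0.418], [-0.556, -0.644, 0.525, 0.232], [0.336, 0.404, 0.851, -1.717], [0.0, 0.0, 0.0, 1.0]]}
valve [([-0.1, -0.024, -1.215], 0.42)]
wheel [([-0.102, -0.014, -1.226], 0.96)]
stand [([-0.119, -0.148, -1.472], 0.79)]
spokes [([-0.118, -0.044, -1.324], 0.61), ([-0.294, 0.215, -1.628], 0.45)]
side {'camera_matrix': [[356.839, 0.0, 255.576], [0.0, 356.839, 190.738], [0.0, 0.0, 1.0]], 'world_to_cam': [[0.758, -0.652, -0.01, -0.442], [0.379, 0.427, 0.821, -0.373], [-0.531, -0.626, 0.571, -0.891], [0.0, 0.0, 0.0, 1.0]]}
valve [([0.085, -0.024, -1.125], 0.69)]
wheel [([0.089, 0.016, -1.108], 0.57)]
stand [([0.083, -0.022, -1.127], 0.69), ([-0.373, 0.032, -1.444], 0.63)]
spokes [([0.082, -0.022, -1.125], 0.72), ([0.085, 0.012, -1.112], 0.59)]
wrist {'camera_matrix': [[297.319, 0.0, 250.782], [0.0, 297.319, 195.969], [0.0, 0.0, 1.0]], 'mount': [[1.0, 0.002, -0.0, -0.0], [0.002, -0.963, -0.27, -0.069], [-0.001, 0.27, -0.963, 0.02], [0.0, 0.0, 0.0, 1.0]]}
```

View pics/scene0.png

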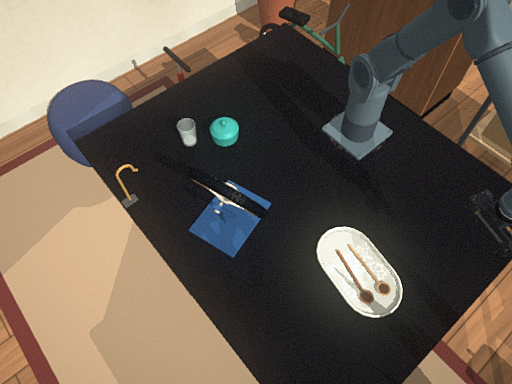

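View pics/side0.png

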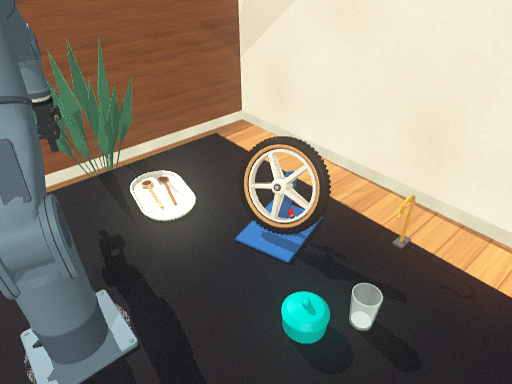

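View pics/wrist0.png

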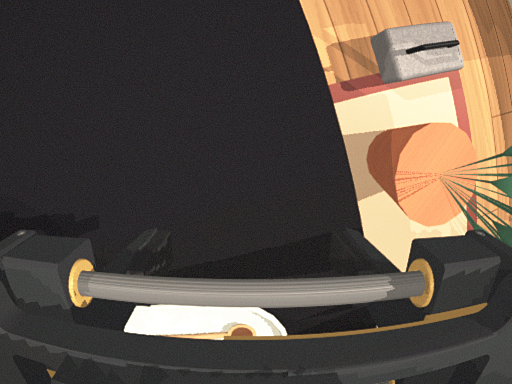

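```bash
cat > h.py <<'E'
from workcell import *
import cv2,numpy as np
from scipy.spatial.transform import Rotation as R
def pts(n,d,mask=None):
    c=get_calibration(n);K=c['camera_matrix'];T=np.linalg.inv(c['world_to_cam'])
    v,u=np.nonzero((d>0)&(mask if mask is not None else d>0))
    z=d[v,u];P=np.c_[(u-K[0][2])/K[0][0]*z,-(v-K[1][2])/K[1][1]*z,-z]
    return P@T[:3,:3].T+T[:3,3],u,v
def proj(n,P):
    c=get_calibration(n);K=c['camera_matrix'];T=np.array(c['world_to_cam'])
    Q=np.atleast_2d(P)@T[:3,:3].T+T[:3,3]
    return np.c_[K[0][2]+K[0][0]*Q[:,0]/-Q[:,2],K[1][2]-K[1][1]*Q[:,1]/-Q[:,2]]
E
python3 - <<'E'
from h import *
for n in ["scene","side"]:
    p=cv2.imread(f"pics/{n}0.png");d=np.load(f"pics/{n}0.npy")
    hsv=cv2.cvtColor(p,cv2.COLOR_BGR2HSV)
    m=(abs(hsv[...,0].astype(int)-108)<10)&(hsv[...,1]>150)&(hsv[...,2]>60)
    P,u,v=pts(n,d,m)
    k=(P[:,2]<0.03)&(P[:,2]>0)&(P[:,0]>0.3);Q=P[k]
    print(n,k.sum(),np.median(Q[:,2]),cv2.minAreaRect((Q[:,:2]*1000).astype(np.float32)))
    print(np.round(cv2.boxPoints(cv2.minAreaRect((Q[:,:2]*1000).astype(np.float32)))))
    m=(hsv[...,2]>150)&(hsv[...,1]<60)
    P,u,v=pts(n,d,m);k=(P[:,2]>.05)&(P[:,2]<.35)&(P[:,0]>.5)&(abs(P[:,1])<.35)
    print('white',k.sum(),P[k].mean(0),P[k].min(0),P[k].max(0))
    red=((hsv[...,0]<6)|(hsv[...,0]>174))&(hsv[...,1]>150)&(hsv[...,2]>100)
    P,u,v=pts(n,d,red);k=(P[:,2]>.0)&(P[:,2]<.4)&(P[:,0]>.4)&(abs(P[:,1])<.4)
    print('red',k.sum(),P[k].mean(0) if k.any() else 0,u[k].mean(),v[k].mean())
    for q in ["sweets_box","tumbler"]:pass
p=cv2.imread("pics/side0.png")[125:275,225:345];cv2.imwrite("pics/c0.png",cv2.resize(p,None,fx=4.5,fy=4,interpolation=2))
p=cv2.imread("pics/scene0.png")[140:270,150:290];cv2.imwrite("pics/c1.png",cv2.resize(p,None,fx=4,fy=4,interpolation=2))
E
```

```text
scene 958 0.013358172928952028 ((666.8360595703125, -27.55462646484375), (259.08843994140625, 200.7344970703125), 17.1437931060791)
[[ 513.   30.]
 [ 573. -162.]
 [ 820.  -85.]
 [ 761.  107.]]
white 142 [ 0.68710947 -0.01055419  0.19346557] [ 0.63435583 -0.05664617  0.15223247] [0.7354556  0.04483119 0.31604939]
red 0 0 nan nan
side 1517 0.014341232136464432 ((665.8411865234375, -30.302658081054688), (258.51171875, 198.40447998046875), 17.213096618652344)
[[ 513.   26.]
 [ 572. -163.]
 [ 819.  -87.]
 [ 760.  103.]]
white 6995 [1.79496139 0.05261784 0.19490472] [ 0.60325111 -0.19240036  0.05004654] [2.26955032 0.34999528 0.34991226]
red 23 [ 0.65403389 -0.08467445  0.11663562] 290.04347826086956 211.6086956521739<stdin>:15: RuntimeWarning: Mean of empty slice.
  ret = ret.dtype.type(ret / rcount)
```

View pics/c0.png

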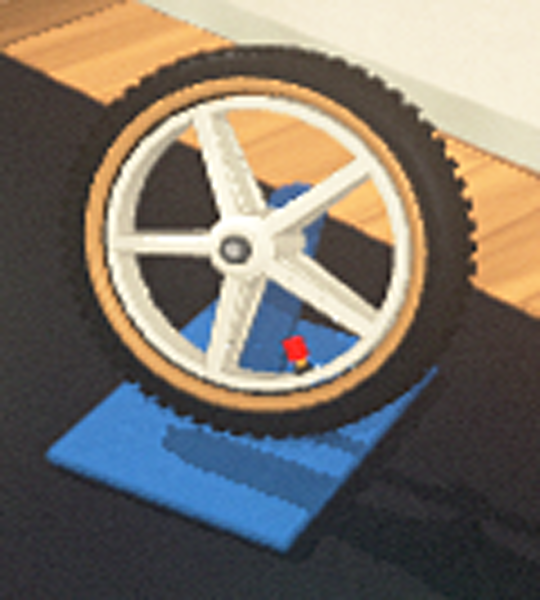

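View pics/c1.png

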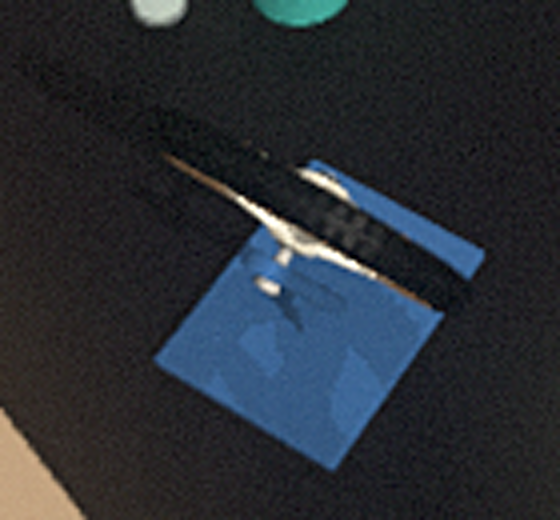

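```bash
cat >> h.py <<'E'
YAW=np.deg2rad(17.2)
def frame(yaw=YAW):
    Z=R.from_euler('z',yaw).as_matrix()
    a=np.deg2rad(22)
    ax=Z@[np.cos(a),0,-np.sin(a)]; up=Z@[np.sin(a),0,np.cos(a)]; left=Z@[0,1,0]
    return ax,up,left
def wp(hub,r,th,front=0,yaw=YAW):
    # th clockwise from top seen from robot
    ax,up,left=frame(yaw); th=np.asarray(th,float)
    return hub+r*(np.cos(th)[...,None]*up-np.sin(th)[...,None]*left)-front*ax
def angle(hub,P,yaw=YAW):
    ax,up,left=frame(yaw); v=P-hub
    return np.arctan2(-(v@left),v@up), v@-ax, np.hypot(v@left,v@up)
E
python3 - <<'E'
from h import *
c=get_calibration("side");K=np.array(c['camera_matrix']);T=np.linalg.inv(c['world_to_cam'])
def ray(u,v): return T[:3,:3]@[(u-K[0,2])/K[0,0],-(v-K[1,2])/K[1,1],-1],T[:3,3]
ax,up,left=frame()
r,o=ray(277.4,187.2); t=(0.18+0.038*np.sin(np.deg2rad(22))-o[2])/r[2]
tip=o+t*r; hub=tip+0.038*ax;print('tip',tip,'hub',hub,'depth',t,np.load('pics/side0.npy')[187,277])
# refine: tan sidewall & dark tyre fitting
p=cv2.imread("pics/side0.png");d=np.load("pics/side0.npy");hsv=cv2.cvtColor(p,cv2.COLOR_BGR2HSV)
P,u,v=pts("side",d); k=(np.linalg.norm(P-hub,axis=1)<.16)&(P[:,2]>.03)
a,f,rr=angle(hub,P); 
k2=k&(rr>.095)&(rr<.125); 
print('sidewall front',np.percentile(f[k2],[5,25,50,75,95]))
m=k&(rr>.1)&(rr<.13)&(abs(f)<.03)
for g in np.arange(-180,180,45):
    q=m&(abs(np.rad2deg(a)-g)<15);print(g,q.sum(),np.median(f[q]))
# outer radius
for g in np.arange(-180,180,30):
    q=k&(abs(f)<.025)&(abs(np.rad2deg(a)-g)<6);print(g,np.round(np.percentile(rr[q],98),4),end=' | ')
B=np.array([.6665,-.029,0]);Z=R.from_euler('z',YAW).as_matrix();print('\nhub in stand',Z.T@(hub-B))
red=(((hsv[...,0]<6)|(hsv[...,0]>174))&(hsv[...,1]>150)&(hsv[...,2]>100))
P2,u2,v2=pts("side",d,red);q=np.linalg.norm(P2-hub,axis=1)<.12
A=angle(hub,P2[q]);print('valve ang',np.rad2deg(np.median(A[0])),np.median(A[1]),np.median(A[2]))
for y in[0]:
  img=p.copy();img=cv2.resize(img[125:275,225:345],None,fx=4,fy=4,interpolation=2)
  def draw(Q,col):
    for s in (proj("side",Q)-[225,125]+.5)*4: cv2.circle(img,(int(s[0]),int(s[1])),1,col,-1)
  th=np.linspace(0,6.28,200)
  draw(wp(hub,.117,th,.0185),(255,0,255));draw(wp(hub,.107,th,.016),(0,255,0));draw(wp(hub,.1545,th,0),(0,255,255))
  va=np.median(A[0])
  for s in [36,108,180,252,324]:
    for rad in np.linspace(.03,.107,30): draw(wp(hub,rad,np.array([va+np.deg2rad(s)]),.021),(0,0,255))
  cv2.imwrite("pics/ov0.png",img)
E
```

```text
tip [ 0.6381819  -0.04116817  0.19423505] hub [ 0.67183921 -0.03074949  0.18      ] depth 1.093562587463352 1.0902498
sidewall front [-0.01124686  0.00922598  0.01496747  0.01784748  0.0214273 ]
-180 89 0.01631284911507768
-135 185 0.013685945032070452
-90 184 0.014183946341694993
-45 161 0.015962479755737984
0 138 0.01740804907616616
45 167 0.017172790665460118
90 166 0.017314664930733498
135 153 0.017705784331800065
-180 0.1526 | -150 0.1537 | -120 0.1565 | -90 0.1562 | -60 0.1564 | -30 0.1546 | 0 0.1542 | 30 0.153 | 60 0.1527 | 90 0.1516 | 120 0.1515 | 150 0.1518 | 
hub in stand [ 0.00458309 -0.0032501   0.18      ]
valve ang 146.44035813326994 0.007239838631845318 0.08502002354490944
```

View pics/ov0.png

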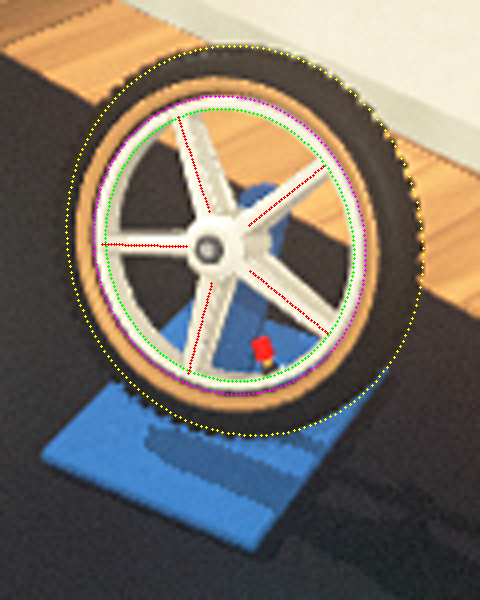

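Request:
play_rows([
  [-40,40,-10],
  [-80,80,-20],
  [-120,120,-30],
  [-160,160,-40],
  [-200,200,-50],
], roll=[0,0,0,0,0], hand=1)

```text
clock: 1.18
position: [0.3273, 0.3668, 0.4553]
eef_rot: [0.807, 0.591, 0.0, -0.0]
wrist_force: [0.6, 0.4, 0.4]
width: 0.453
```

Request:
play_rows([
  [-40,40,0],
  [-80,80,0],
  [-120,120,0],
  [-160,160,0],
  [-200,200,0],
], roll=[0,0,0,0,0])

```text
clock: 1.8
position: [0.4574, 0.1158, 0.4551]
eef_rot: [0.807, 0.591, 0.001, 0.0]
wrist_force: [1.2, -0.0, -0.6]
width: 0.006
```

Request:
play_rows([
  [-40,40,0],
  [-80,80,0],
  [-120,120,0],
  [-150,146,0],
  [-150,146,0],
], roll=[-7,-14,-21,-28,-35])

```text
clock: 2.42
position: [0.5512, -0.0733, 0.4548]
eef_rot: [0.593, 0.806, -0.001, 0.001]
wrist_force: [-1.1, -0.2, 0.2]
width: 0.005
```

```bash
python3 - <<'E'
from h import *
for n in ["side","wrist"]:
    p,d=grab_frame(n);cv2.imwrite(f"pics/{n}1.png",p[:,:,::-1]);np.save(f"pics/{n}1.npy",d)
p=cv2.imread("pics/side1.png")[60:260,170:370];cv2.imwrite("pics/c2.png",cv2.resize(p,None,fx=3,fy=3,interpolation=2))
E
```

```text
(no output)
```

View pics/c2.png

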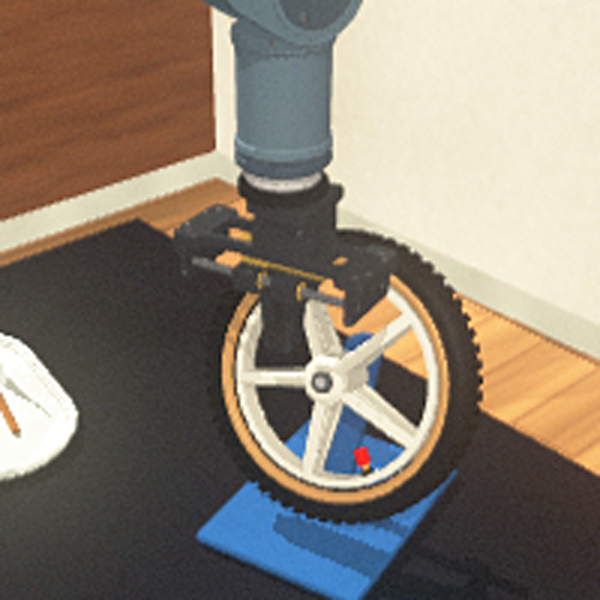

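View pics/wrist1.png

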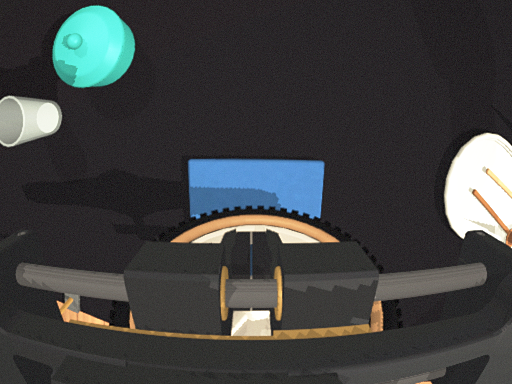

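```bash
python3 - <<'E'
from h import *
p,d=grab_frame("scene");cv2.imwrite(f"pics/scene1.png",p[:,:,::-1]);np.save(f"pics/scene1.npy",d)
for n in ["scene","side"]:print(n,np.linalg.inv(get_calibration(n)['world_to_cam'])[:3,3])
s=sense();print(s['clock']);Rt=R.from_quat(s['eef_rot']).as_matrix();t=s['position'];np.savez('pics/pose1.npz',R=Rt,t=t)
allp=[]
for n in ["scene","side"]:
    d=np.load(f"pics/{n}1.npy");P,u,v=pts(n,d);Q=(P-t)@Rt;k=(abs(Q[:,0])<.12)&(abs(Q[:,1])<.12)&(Q[:,2]>-0.02)&(Q[:,2]<.19)
    ax,up,left=frame();hub=np.array([.672,-.031,.18]); f=(P-hub)@-ax; k&=f>.03
    Q=Q[k]*1000
    print(n)
    for z in range(-20,180,10):
        q=Q[(Q[:,2]>=z)&(Q[:,2]<z+10)]
        if len(q)>3: print(z,len(q),'x',np.percentile(q[:,0],[2,50,98]).round(),'y',np.percentile(q[:,1],[2,50,98]).round())
c=get_calibration("wrist");M=np.array(c['mount']);K=np.array(c['camera_matrix']);d=np.load("pics/wrist1.npy")
v,u=np.nonzero((d>0)&(d<.2));x=(u-K[0,2])/K[0,0];y=(v-K[1,2])/K[0,0];r=np.hypot(x,y);s_=np.tan(r)/np.maximum(r,1e-9)
z=d[v,u];P=np.c_[x*s_*z,-y*s_*z,-z]@M[:3,:3].T+M[:3,3];P*=1000
print('wrist')
for z in range(0,180,10):
    q=P[(P[:,2]>=z)&(P[:,2]<z+10)&(abs(P[:,0])<120)]
    if len(q)>3: print(z,len(q),'x',np.percentile(q[:,0],[2,50,98]).round(),'y',np.percentile(q[:,1],[2,50,98]).round())
p=cv2.imread("pics/scene1.png")[120:260,150:330];cv2.imwrite("pics/c3.png",cv2.resize(p,None,fx=4,fy=4,interpolation=2))
E
```

```text
scene [1.02401872 0.57128163 1.34259157]
side [ 0.00244208 -0.68703737  0.80999284]
2.575
scene
-20 29 x [-17.  28.  39.] y [-10.  27.  38.]
-10 21 x [-5. 17. 32.] y [ 6. 24. 30.]
0 104 x [-27.  22.  36.] y [-19.  24.  35.]
10 54 x [-40. -18.  36.] y [-2. 30. 35.]
20 13 x [-38.  -9.  16.] y [20. 31. 33.]
30 8 x [-28.  13.  17.] y [17. 18. 21.]
40 27 x [-34.  -0.  16.] y [ 8. 18. 22.]
50 254 x [-90.  16.  91.] y [-32.   7.  31.]
60 362 x [-92.  23.  93.] y [-33.  11.  33.]
70 105 x [-87.  20.  92.] y [-23.  22.  33.]
80 160 x [-79.  18.  81.] y [-26.  23.  33.]
90 70 x [-82.  21.  86.] y [-27.  25.  33.]
100 16 x [-82.  -8.  85.] y [-27.   3.  31.]
130 11 x [-12.  14.  17.] y [ 2.  8. 11.]
140 16 x [-14.  -3.  15.] y [-5.  7.  9.]
150 22 x [-11.   6.  15.] y [-7.  6. 10.]
160 6 x [-11.  -3.  12.] y [5. 8. 9.]
side
-20 72 x [-44. -25.  16.] y [-40. -30.   4.]
-10 93 x [-36. -21.  13.] y [-32. -25.   7.]
0 170 x [-42. -21.  27.] y [-38. -26.  20.]
10 151 x [-45. -38.   5.] y [-35. -27.  29.]
20 54 x [-46. -44.   9.] y [-34. -14.  18.]
30 106 x [-46. -23.  11.] y [-24. -19.  16.]
40 105 
[... 435 characters left out ...]
.   5.]
140 41 x [-20.  -7.  10.] y [-11.  -8.   8.]
150 39 x [-19. -10.   7.] y [-11.  -8.  10.]
160 15 x [-17.  -4.   7.] y [-12.  -9.  -5.]
wrist
50 8187 x [-71.  21.  77.] y [-24. -20.   0.]
60 15895 x [-65.   1.  66.] y [-30. -23.  -1.]
70 13297 x [-49.   3.  77.] y [-34. -26. -17.]
80 14355 x [-78.   2.  78.] y [-35. -26.  21.]
90 4437 x [-81.  -7.  80.] y [-35. -33.   2.]
100 369 x [-79.   7.  79.] y [-33.  -4.   9.]
110 122 x [-9.  3.  9.] y [-11.  -8.  10.]
120 765 x [-10.  -1.   9.] y [-11.  -9.   9.]
130 455 x [-11.   1.  10.] y [-11.  -9.  -8.]
140 639 x [-12.  -0.  12.] y [-11.  -9.   5.]
150 475 x [-14.  -0.  13.] y [-11. -10.  -9.]
160 187 x [-12.  -1.  12.] y [-11.  -9.  -9.]
```

View pics/c3.png

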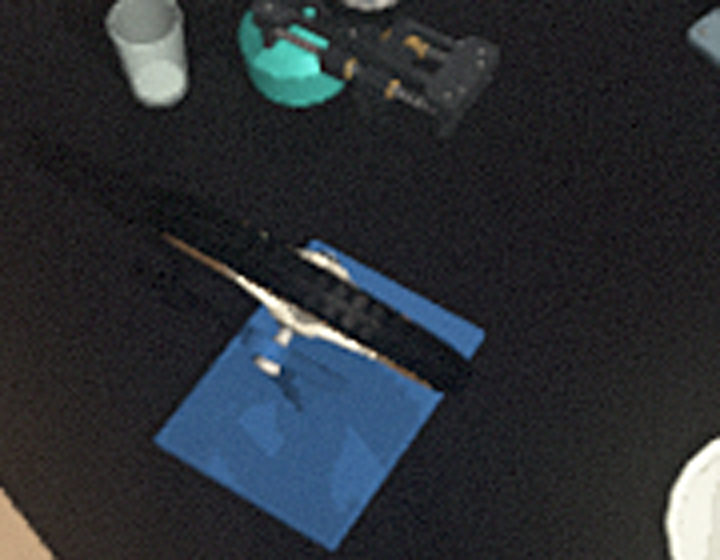

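```bash
python3 - <<'E'
from h import *
o=np.load('pics/pose1.npz');Rt,t=o['R'],o['t'];ax,up,left=frame();hub=np.array([.672,-.031,.18])
S={}
for n in ["scene","side"]:
    d=np.load(f"pics/{n}1.npy");P,u,v=pts(n,d);Q=(P-t)@Rt;k=(abs(Q[:,0])<.12)&(abs(Q[:,1])<.06)&(Q[:,2]>0.04)&(Q[:,2]<.19)&(((P-hub)@-ax)>.03)
    S[n]=Q[k]*1000
c=get_calibration("wrist");M=np.array(c['mount']);K=np.array(c['camera_matrix']);d=np.load("pics/wrist1.npy")
v,u=np.nonzero((d>0)&(d<.2));x=(u-K[0,2])/K[0,0];y=(v-K[1,2])/K[0,0];r=np.hypot(x,y);s_=np.tan(r)/np.maximum(r,1e-9)
z=d[v,u];S['wrist']=(np.c_[x*s_*z,-y*s_*z,-z]@M[:3,:3].T+M[:3,3])*1000
for n,P in S.items():
    print(n,'rows x bins, cols y bins -40..40: max z(98%)')
    for xb in range(-100,100,20):
        row=[]
        for yb in range(-40,40,10):
            q=P[(P[:,0]>=xb)&(P[:,0]<xb+20)&(P[:,1]>=yb)&(P[:,1]<yb+10),2]
            row.append(f"{np.percentile(q,98):4.0f}" if len(q)>3 else "   .")
        print(xb,*row)
E
```

```text
scene rows x bins, cols y bins -40..40: max z(98%)
-100   63   66   63   64   63   63   87   98
-80    .   65  102   61   89  100  101   97
-60    .    .    .    .    .   88   90    .
-40    .    .    .    .    .   85   94   96
-20    .    .    .    .  166  121  100   93
0    .    .   81  159  161  145   90   95
20    .   99   93   83  104   89   95   97
40    .   89   70    .    .   87   91    .
60   65   64   63   62   63   64   88   95
80   94  105   93  100  101   99   98   98
side rows x bins, cols y bins -40..40: max z(98%)
-100   99   99   99   98   98   98   98   92
-80   68   90   77   60   59   64   60    .
-60    .   90   78   64   67   68   60    .
-40   97   93  104  143  139    .    .    .
-20   96   87  160  164  159    .    .    .
0   96   95  156  162  118    .    .    .
20   95   88   78    .    .   71    .    .
40    .   90   59   64   66   74    .    .
60   99   99  100   92   98  100   93   82
80   94   59   60   59   59    .   59    .
wrist rows x bins, cols y bins -40..40: max z(98%)
-100   99    .    .    .   59    .    .    .
-80  100  100   95  100  101   83   84    .
-60    .   88   86    .    .    .    .    .
-40   96   86   79    .    .    .    .    .
-20   96   88  160  164  147    .    .    .
0   96   88  160  164  122    .    .    .
20   96   86   79    .    .    .    .    .
40    .   88   85    .    .   85   86    .
60  100  100   94  100  101   85   86   90
80   99    .    .   59   60    .    .    .
```

```bash
cat > plan.py <<'E'
import numpy as np
A=np.deg2rad(22);c,s_=np.cos(A),np.sin(A)
def boxpts(x0,x1,y0,y1,z0,z1,n=(9,5,12)):
    g=np.stack(np.meshgrid(np.linspace(x0,x1,n[0]),np.linspace(y0,y1,n[1]),np.linspace(z0,z1,n[2]),indexing='ij'),-1)
    g=g.reshape(-1,3);return g
# gripper local: X lateral right, Y toward wheel (horizontal), Z up, origin = tip centre
def gripper(phi,hx=13.5,hy=10):
    F=boxpts(-hx,hx,-hy,hy,0,64,(7,5,44))
    B=np.vstack([boxpts(-48,48,-35,35,68,90,(25,9,4)),boxpts(-95,-73,-36,36,65,90,(7,9,4)),boxpts(73,95,-36,36,65,90,(7,9,4)),boxpts(-95,95,-28,28,76,90,(30,7,3))])
    cp,sp=np.cos(phi),np.sin(phi);M=np.array([[cp,-sp,0],[sp,cp,0],[0,0,1]])
    return F@M.T,B@M.T
def towheel(P,L,s,f):
    # point of tip's centre given in wheel coords (lat,s,f)
    lat=L+P[:,0]; S=s+P[:,2]*c+P[:,1]*s_; f_=f+P[:,2]*s_-P[:,1]*c
    return np.c_[lat,S,f_]
def front(r): return np.interp(r,[26,70,107],[27,21,16])
def tyre(Q):
    r=np.hypot(Q[:,0],Q[:,1]);a=abs(r-135.8)/1;b=abs(Q[:,2])
    # superellipse p=3 approx distance
    q=(a**3+b**3)**(1/3);return (q-18.6).min()
def rim(Q):
    r=np.hypot(Q[:,0],Q[:,1]);m=(r>105)&(r<119);return (Q[m,2]-16).min() if m.any() else 50
def hubc(Q):
    r=np.hypot(Q[:,0],Q[:,1]);return np.maximum(r-27,Q[:,2]-38).min()
def spokebody(Q):
    r=np.hypot(Q[:,0],Q[:,1]);m=r<107
    return (Q[m,2]-front(r[m])).min() if m.any() else 50
def contact(Q):
    r=np.hypot(Q[:,0],Q[:,1]);th=np.arctan2(Q[:,0],Q[:,1]);e=front(r)-Q[:,2]
    m=(r<107)&(e>1.0)
    if not m.any(): return None
    t=th[m]-np.arcsin(np.minimum(7/r[m],1));i=t.argmin()
    return np.rad2deg(t[i]),e[m].max(),r[m][i],e[m][i],Q[m][i]
E
cat > search.py <<'E'
from plan import *
best={}
for phi in np.deg2rad([-15,-8,0,8,15]):
  F,B=gripper(phi)
  for L in range(-90,100,5):
    for s in range(10,110,5):
      if np.hypot(L,s)>125: continue
      for f in range(2,40,2):
        QF=towheel(F,L,s,f);
        ct=contact(QF)
        if ct is None or ct[3]<1 : continue
        QB=towheel(B,L,s,f)
        cl=min(tyre(QF),tyre(QB),rim(QF)+1.5,hubc(QF),hubc(QB),spokebody(QB))
        if cl<0.5: continue
        sc=min(cl,ct[1]-2)
        k=round(ct[0]/6)*6
        if k not in best or sc>best[k][0]: best[k]=(round(sc,1),round(cl,1),np.round(np.rad2deg(phi)),L,s,f,[round(float(x),1) for x in ct[:4]])
for k in sorted(best): print(k,best[k])
E
python3 search.py
```

```text
-84 (np.float64(2.4), np.float64(2.4), np.float64(0.0), -45, 10, 30, [-83.5, 5.1, 60.1, 1.6])
-78 (np.float64(2.8), np.float64(3.1), np.float64(0.0), -45, 15, 30, [-78.8, 4.8, 61.4, 1.4])
-72 (np.float64(3.0), np.float64(3.3), np.float64(0.0), -40, 20, 30, [-72.9, 5.0, 58.5, 1.8])
-66 (np.float64(2.9), np.float64(3.2), np.float64(0.0), -35, 25, 30, [-66.5, 4.9, 56.4, 2.1])
-60 (np.float64(2.7), np.float64(3.2), np.float64(0.0), -30, 30, 30, [-59.5, 4.7, 55.1, 2.3])
-54 (np.float64(2.3), np.float64(2.6), np.float64(0.0), -25, 35, 30, [-52.2, 4.3, 54.6, 2.4])
-48 (np.float64(2.4), np.float64(2.4), np.float64(0.0), -20, 35, 30, [-48.7, 4.5, 51.2, 2.8])
-42 (np.float64(2.4), np.float64(2.4), np.float64(0.0), -15, 35, 30, [-44.7, 4.5, 48.1, 3.3])
-36 (np.float64(4.0), np.float64(4.0), np.float64(8.0), -35, 80, 22, [-35.1, 7.6, 96.8, 2.8])
-30 (np.float64(5.0), np.float64(5.1), np.float64(15.0), -25, 80, 24, [-28.1, 7.0, 90.4, 1.0])
-24 (np.float64(4.9), np.float64(4.9), np.float64(15.0), -20, 80, 24, [-25.2, 7.1, 88.5, 1.3])
-18 (np.float64(5.0), np.float64(5.0), np.float64(-15.0), -5, 80
[... 703 characters left out ...]
t64(3.3), np.float64(0.0), 40, 20, 30, [30.9, 5.0, 40.5, 1.5])
36 (np.float64(2.4), np.float64(2.4), np.float64(0.0), 55, 30, 28, [38.7, 4.5, 58.1, 1.1])
42 (np.float64(2.8), np.float64(3.1), np.float64(0.0), 45, 15, 30, [40.9, 4.8, 40.6, 1.5])
48 (np.float64(2.2), np.float64(2.9), np.float64(0.0), 50, 15, 30, [47.2, 4.2, 43.8, 1.6])
54 (np.float64(1.9), np.float64(2.1), np.float64(0.0), 55, 10, 30, [56.3, 3.9, 45.8, 1.3])
60 (np.float64(1.2), np.float64(2.0), np.float64(0.0), 60, 10, 30, [60.9, 3.2, 49.8, 1.4])
66 (np.float64(0.5), np.float64(0.5), np.float64(0.0), 75, 15, 28, [63.5, 3.0, 65.6, 1.2])
72 (np.float64(-0.8), np.float64(1.8), np.float64(0.0), 75, 10, 30, [71.0, 1.2, 63.0, 1.2])
```

```bash
cat >> h.py <<'E'
HUB=np.array([.672,-.031,.18])
def shift(lat,s,f,hub=None,roll=0):
    hub=HUB if hub is None else hub
    ax,up,left=frame();st=sense();Rt=R.from_quat(st['eef_rot']).as_matrix()
    tip=hub+(s*up-lat*left-f*ax)/1000; T=tip+[0,0,.166]
    return np.round((Rt.T@(T-st['position']))*1000,1)
def where():
    st=sense();ax,up,left=frame();Rt=R.from_quat(st['eef_rot']).as_matrix()
    v=(st['position']+Rt[:,2]*.166-HUB)*1000
    hx=np.rad2deg(np.arctan2(Rt[1,0],Rt[0,0]))
    return 'lat,s,f',np.round([-(v@left),v@up,-(v@ax)],1),'head',round(hx,2),'F',np.round(st['wrist_force'],2),'t',round(float(st['clock']),2)
E
python3 - <<'E'
from h import *
print(where());print(shift(-39,58,45))
# refine: fit hub/tilt/yaw from depth of both frames (white rim+spokes+tan)
for n,i in (("side",0),("side",1)):
    p=cv2.imread(f"pics/{n}{i}.png");d=np.load(f"pics/{n}{i}.npy");hsv=cv2.cvtColor(p,cv2.COLOR_BGR2HSV)
    P,u,v=pts(n,d);a,f,r=angle(HUB,P);
    k=(r>.108)&(r<.116)&(f>.005)&(f<.03)&(hsv[v,u,1]<60)&(hsv[v,u,2]>150)
    ax,up,left=frame();X=np.c_[(P[k]-HUB)@left,(P[k]-HUB)@up,np.ones(k.sum())];w=np.linalg.lstsq(X,f[k],rcond=None)[0]
    print(k.sum(),'rim plane: tilt l,up deg',np.rad2deg(w[:2]),'front mm',w[2]*1000,'res',np.std(f[k]-X@w)*1000)
    for rr in (45,55,70,85):
        k=(abs(r*1000-rr)<4)&(f>.012)&(f<.035)&(hsv[v,u,1]<60)&(hsv[v,u,2]>170)
        print(rr,k.sum(),np.percentile(f[k]*1000,[50,80,90]).round(1))
E
```

```text
('lat,s,f', array([  0.9,  53.1, 158.7]), 'head', np.float64(107.29), 'F', array([-0.23, -0.03, -0.39]), 't', 2.58)
[ 39.8 107.4  38.1]
539 rim plane: tilt l,up deg [-0.08628666  0.05766478] front mm 14.270764650236197 res 3.293984406982449
45 61 [24.9 27.  28.2]
55 59 [23.6 25.9 26.5]
70 60 [21.5 23.3 24. ]
85 59 [19.6 22.  22.8]
387 rim plane: tilt l,up deg [-0.28731102 -0.20780323] front mm 14.130919710463985 res 3.168062146835563
45 63 [24.9 26.6 27.8]
55 56 [23.1 24.7 26. ]
70 55 [21.6 24.  25.1]
85 47 [19.8 21.2 21.5]
```

Request:
play_rows([
  [20,40,20],
  [40,80,38],
  [40,107,38],
  [40,107,38],
], roll=[0,0,0,0])

```text
clock: 3.08
position: [0.6416, 0.0028, 0.4162]
eef_rot: [0.591, 0.806, 0.0, -0.0]
wrist_force: [-1.1, -0.5, -0.1]
width: 0.003
```

Request:
play_rows([
  [0,3,0],
  [0,6,0],
  [0,9,0],
  [0,10,0],
  [0,11,0],
], roll=[0,0,0,0,0])

```text
clock: 3.7
position: [0.6513, 0.0038, 0.4168]
eef_rot: [0.592, 0.806, 0.0, 0.0]
wrist_force: [0.5, 0.0, -0.1]
width: 0.006
```

```bash
python3 - <<'E'
from h import *
print(where())
p,d=grab_frame("side");cv2.imwrite(f"pics/side2.png",p[:,:,::-1]);np.save("pics/side2.npy",d)
p=p[60:260,170:370,::-1];cv2.imwrite("pics/c4.png",cv2.resize(p,None,fx=3,fy=3,interpolation=2))
E
```

```text
('lat,s,f', array([-39.4,  62.1,  35.3]), 'head', np.float64(107.41), 'F', array([ 0.55,  0.01, -0.15]), 't', 3.7)
```

View pics/c4.png

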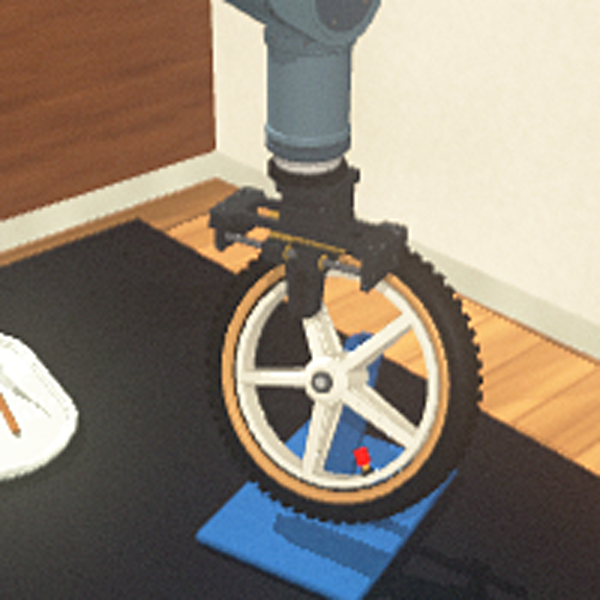

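Request:
play_rows([
  [0,2,0],
  [0,3,0],
  [0,4,0],
  [0,4,0],
], roll=[0,0,0,0])

```text
clock: 4.25
position: [0.6552, 0.0051, 0.4167]
eef_rot: [0.592, 0.806, -0.0, -0.0]
wrist_force: [-0.9, 0.3, 1.3]
width: 0.005
```

```bash
python3 -c "
from h import *
print(where())"
```

```text
('lat,s,f', array([-39.5,  63.5,  31.5]), 'head', np.float64(107.43), 'F', array([-0.88,  0.31,  1.27]), 't', 4.25)
```

Request:
play_rows([
  [0,0.5,0],
  [0,1,0],
  [0,1,0],
], roll=[0,0,0])

```text
clock: 4.62
position: [0.6559, 0.0053, 0.4165]
eef_rot: [0.592, 0.806, -0.0, -0.0]
wrist_force: [-1.6, -0.5, 0.6]
width: 0.004
```

```bash
python3 -c "
from h import *
print(where())"
```

```text
('lat,s,f', array([-39.4,  63.6,  30.9]), 'head', np.float64(107.41), 'F', array([-1.57, -0.53,  0.63]), 't', 4.62)
```

Request:
play_rows([
  [0,0.5,0],
  [0,1,0],
  [0,1,0],
], roll=[0,0,0])

```text
clock: 5.0
position: [0.6565, 0.0054, 0.4164]
eef_rot: [0.592, 0.806, -0.001, -0.001]
wrist_force: [-5.0, -1.6, 0.0]
width: 0.007
```

```bash
python3 -c "
from h import *
print(where())"
```

```text
('lat,s,f', array([-39.4,  63.6,  30.5]), 'head', np.float64(107.41), 'F', array([-5.01, -1.61,  0.05]), 't', 5.0)
```

Request:
play_rows([
  [0,-3,0],
  [0,-10,0],
], roll=[0,0])

```text
clock: 5.25
position: [0.6478, 0.003, 0.4171]
eef_rot: [0.592, 0.806, 0.001, 0.001]
wrist_force: [0.3, 0.6, 0.8]
width: 0.006
```

```bash
cat >> h.py <<'E'
HUB=HUB-0.0012*frame()[0]
E
cat > search2.py <<'E'
from plan import *
best={}
F,B=gripper(0)
for L in np.arange(-60,62,4):
    for s in np.arange(-10,100,4):
      if np.hypot(L,s)>115: continue
      for f in range(18,34,1):
        QF=towheel(F,L,s,f);
        ct=contact(QF)
        if ct is None: continue
        QB=towheel(B,L,s,f)
        cs=[tyre(QF),tyre(QB),rim(QF)+1.5,hubc(QF),hubc(QB),spokebody(QB)];cl=min(cs)
        sc=min(cl,ct[1]-2)
        fam='in' if s<55 else 'out'
        k=(fam,round(ct[0]/6)*6)
        if k not in best or sc>best[k][0]: best[k]=(round(sc,1),L,s,f,[round(float(x),1) for x in ct[:4]],np.round(cs,1))
for k in sorted(best): 
  if best[k][0]>1: print(k,*best[k])
E
python3 search2.py
```

```text
('in', -114) 1.6 -44 -10 32 [-114.6, 3.6, 31.1, 3.6] [47.8  4.4 51.5  3.5 26.   2. ]
('in', -108) 1.6 -44 -6 32 [-107.5, 3.6, 30.6, 3.6] [45.7  4.4 51.5  3.5 27.6  2.5]
('in', -102) 2.0 -44 -2 31 [-100.0, 4.7, 30.5, 4.7] [43.1  3.4 51.5  3.5 30.8  2. ]
('in', -96) 1.8 -48 -2 31 [-98.8, 4.1, 34.5, 4.1] [41.2  3.5 51.5  7.5 30.8  1.8]
('in', -90) 2.5 -44 2 31 [-92.4, 4.6, 31.0, 4.6] [41.1  3.4 51.5  3.5 34.7  2.5]
('in', -84) 2.5 -44 10 30 [-83.4, 5.3, 59.1, 1.8] [36.6  2.8 51.5  4.1 39.5  2.5]
('in', -78) 3.0 -44 14 30 [-79.5, 5.0, 60.2, 1.6] [34.7  3.2 51.5  5.2 41.8  3. ]
('in', -72) 3.1 -40 18 30 [-74.8, 5.1, 57.8, 1.9] [34.2  3.1 51.5  3.1 44.2  3.7]
('in', -66) 3.4 -40 26 29 [-67.5, 5.4, 61.2, 2.5] [30.2  3.4 51.5  7.6 48.9  3.7]
('in', -60) 3.3 -36 30 29 [-62.4, 5.3, 59.9, 2.6] [29.5  3.4 29.2  7.6 52.9  5.9]
('in', -54) 2.5 -24 34 30 [-52.4, 4.5, 53.2, 2.6] [30.9  2.6 51.5  5.  56.9 15.1]
('in', -48) 2.4 -20 34 30 [-49.6, 4.6, 50.5, 2.9] [31.5  2.4 51.5  3.9 56.9 15.1]
('in', -42) 2.4 -12 34 30 [-42.9, 4.7, 45.6, 3.6] [32.5  2.4 51.5  3.3 56.9 15.1]
('in', -36) 2.4 -8 34 30 [-3
[... 1809 characters left out ...]
04.9  50. ]
('out', -24) 4.1 -12 82 22 [-21.5, 6.1, 87.7, 1.2] [  8.8   5.8   4.9  51.3 104.9  50. ]
('out', -18) 4.5 -8 82 21 [-19.0, 7.1, 86.6, 2.4] [  8.2   5.5   4.5  51.3 104.9  50. ]
('out', -12) 5.0 0 82 21 [-13.9, 7.1, 85.0, 2.6] [  8.6   5.5   5.   51.3 104.9  50. ]
('out', -6) 4.5 8 82 21 [-8.5, 7.1, 84.1, 2.7] [  8.2   5.5   4.5  51.3 104.9  50. ]
('out', 0) 3.8 20 82 22 [-0.3, 6.1, 84.1, 1.7] [  8.    5.8   3.8  51.5 104.9  50. ]
('out', 6) 3.2 28 78 23 [4.7, 5.5, 91.2, 1.1] [  9.4   3.2   5.4  48.7 100.9  50. ]
('out', 12) 3.2 36 78 23 [9.9, 5.3, 91.5, 1.6] [  8.2   3.2   3.7  50.6 100.9  50. ]
('out', 18) 1.7 48 78 24 [17.5, 3.7, 92.6, 1.6] [  6.9   2.3   1.9  54.9 100.3  50. ]
```

```bash
python3 - <<'E'
from h import *
print(where())
for w in [(0,36,42),(0,34,30)]: print(w,shift(*w))
b=shift(0,34,30)
for w in [(-8,34,30),(-14,34,30),(-20,34,30),(-26,33,29.5),(-31,32,29),(-36,30,29),(-39,27,29),(-40,24,29),(-40,20,29.5),(-40,18,30)]: print(w,np.round(shift(*w)-b,1))
E
```

```text
('lat,s,f', array([-39.6,  61.2,  37.1]), 'head', np.float64(107.45), 'F', array([0.3 , 0.63, 0.76]), 't', 5.25)
(0, 36, 42) [-39.6 -13.8  21.5]
(0, 34, 30) [-39.6  -3.4  27.9]
(-8, 34, 30) [8. 0. 0.]
(-14, 34, 30) [14.  0.  0.]
(-20, 34, 30) [20.   0.1  0. ]
(-26, 33, 29.5) [26.   0.2  1.1]
(-31, 32, 29) [31.   0.3  2.2]
(-36, 30, 29) [36.  -0.4  4. ]
(-39, 27, 29) [39.  -1.6  6.8]
(-40, 24, 29) [40.  -2.7  9.6]
(-40, 20, 29.5) [40.  -4.7 13.1]
(-40, 18, 30) [40.  -5.9 14.8]
```

Request:
play_rows([
  [-10,-14,10],
  [-40,-14,21],
  [-40,-9,25],
  [-40,-4,28],
  [-40,-4,28],
], roll=[0,0,0,0,0])

```text
clock: 5.88
position: [0.6561, -0.035, 0.3887]
eef_rot: [0.591, 0.807, 0.0, -0.0]
wrist_force: [-0.9, 1.1, 0.1]
width: 0.01
```

```bash
python3 - <<'E'
from h import *
print(where(),shift(0,34,30))
p,d=grab_frame("side");cv2.imwrite(f"pics/side3.png",p[:,:,::-1])
p=p[60:260,170:370,::-1];cv2.imwrite("pics/c5.png",cv2.resize(p,None,fx=3,fy=3,interpolation=2))
E
```

```text
('lat,s,f', array([-1. , 33.4, 29.9]), 'head', np.float64(107.54), 'F', array([-0.94,  1.05,  0.09]), 't', 5.88) [-0.9  0.2 -0.6]
```

View pics/c5.png

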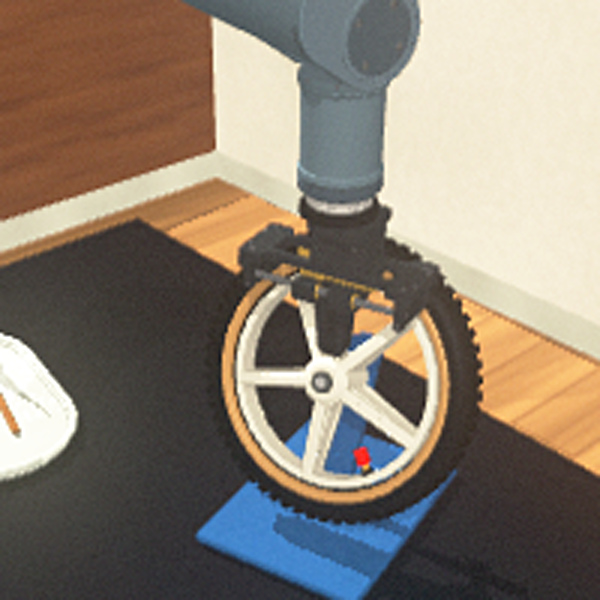

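Request:
play_rows([
  [3,0,0],
  [6,0,0],
  [8,0,0],
  [10,0,0],
  [12,0,0],
], roll=[0,0,0,0,0])

```text
clock: 6.55
position: [0.6522, -0.0259, 0.389]
eef_rot: [0.592, 0.806, -0.0, 0.001]
wrist_force: [1.4, -3.7, 0.4]
width: 0.003
```

```bash
cat > look.py <<'E'
from h import *
import sys
def valve(n="side"):
    p,d=grab_frame(n);b=p[:,:,::-1].copy();hsv=cv2.cvtColor(b,cv2.COLOR_BGR2HSV)
    red=((hsv[...,0]<6)|(hsv[...,0]>174))&(hsv[...,1]>150)&(hsv[...,2]>100)
    P,u,v=pts(n,d,red);a,f,r=angle(HUB,P);k=(r<.12)&(abs(f)<.03)
    if k.sum(): print('valve deg',np.rad2deg(np.median(a[k])).round(1),'r',np.median(r[k]).round(3),'n',k.sum())
    return b
b=valve();print(where())
if len(sys.argv)>1: cv2.imwrite(sys.argv[1],cv2.resize(b[60:260,170:370],None,fx=3,fy=3,interpolation=2))
E
python3 look.py pics/c6.png
```

```text
valve deg 145.6 r 0.085 n 25
('lat,s,f', array([-10.7,  33.3,  31. ]), 'head', np.float64(107.39), 'F', array([ 0.52, -1.67, -0.52]), 't', 6.6)
```

View pics/c6.png

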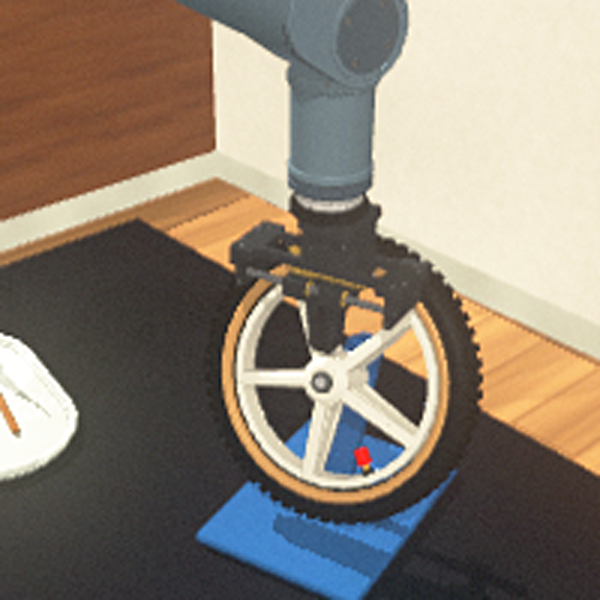

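Request:
play_rows([
  [2,0.5,0],
  [4,1,0],
  [6,1,0],
  [8,1,0],
  [10,1,0],
], roll=[0,0,0,0,0])

```text
clock: 7.22
position: [0.6501, -0.0151, 0.3888]
eef_rot: [0.592, 0.806, 0.0, 0.0]
wrist_force: [1.1, -1.7, 0.6]
width: 0.005
```

```bash
python3 look.py pics/c7.png
```

```text
valve deg 135.1 r 0.085 n 24
('lat,s,f', array([-22.1,  33.6,  29.8]), 'head', np.float64(107.45), 'F', array([ 0.25, -0.7 ,  0.21]), 't', 7.28)
```

Request:
play_rows([
  [3,0.2,0.5],
  [6,0.3,1.5],
  [9,0.3,2.2],
  [11,0.2,3],
  [14,-0.2,4],
], roll=[0,0,0,0,0])

```text
clock: 7.9
position: [0.6457, -0.0019, 0.3848]
eef_rot: [0.592, 0.806, 0.0, 0.0]
wrist_force: [0.6, -2.8, 0.6]
width: 0.004
```

```bash
python3 look.py pics/c7.png
```

```text
valve deg 120.7 r 0.084 n 24
('lat,s,f', array([-36.4,  29.6,  28.6]), 'head', np.float64(107.45), 'F', array([-0.17, -0.19,  0.93]), 't', 7.95)
```

View pics/c7.png

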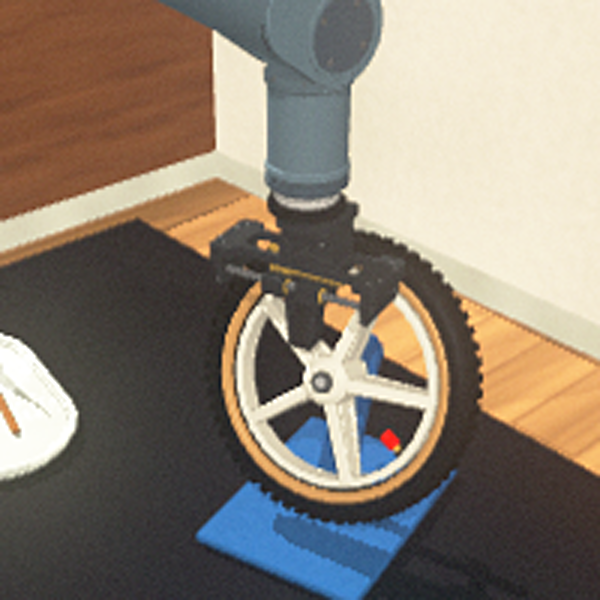

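Request:
play_rows([
  [2,-1,2],
  [3,-2,5],
  [4,-3.5,7.5],
  [4,-5,10],
  [5,-6,12.5],
], roll=[0,0,0,0,0])

```text
clock: 8.57
position: [0.6384, 0.0013, 0.3722]
eef_rot: [0.592, 0.806, 0.0, -0.0]
wrist_force: [1.3, 1.8, 3.5]
width: 0.004
```

```bash
python3 look.py pics/c8.png
```

```text
valve deg 104.1 r 0.083 n 26
('lat,s,f', array([-41. ,  15.2,  29.7]), 'head', np.float64(107.44), 'F', array([ 1.01,  1.04, -0.27]), 't', 8.62)
```

View pics/c8.png

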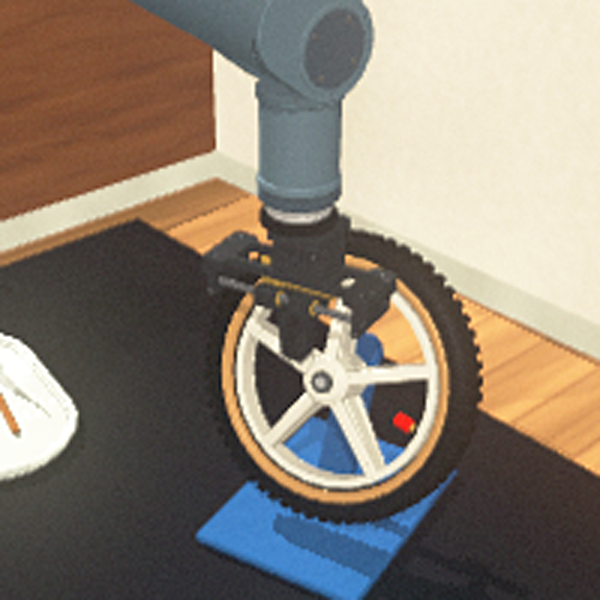

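```bash
python3 - <<'E'
from h import *
for w in [(-41,17,46),(22,38,46),(22,34,36),(22,34,30)]: print(w,shift(*w))
E
```

```text
(-41, 17, 46) [  0.2 -14.6  -7.7]
(22, 38, 46) [-62.8  -7.  -27.2]
(22, 34, 36) [-62.9   0.8 -19.8]
(22, 34, 30) [-62.9   6.4 -17.5]
```

Request:
play_rows([
  [0,-14,-7],
  [-10,-14,-30],
  [-40,-12,-32],
  [-63,-8,-28],
  [-63,-2,-22],
], roll=[0,0,0,0,0])

```text
clock: 9.25
position: [0.6552, -0.0624, 0.3936]
eef_rot: [0.594, 0.805, -0.001, 0.0]
wrist_force: [-0.5, -0.9, -0.6]
width: 0.008
```

```bash
python3 look.py pics/c9.png; python3 -c "
from h import *
print(shift(22,34,30))"
```

```text
valve deg 102.6 r 0.085 n 28
('lat,s,f', array([22.5, 33.7, 38.9]), 'head', np.float64(107.35), 'F', array([-0.43,  0.66, -0.48]), 't', 9.3)
[0.7 8.1 3.1]
```

View pics/c9.png

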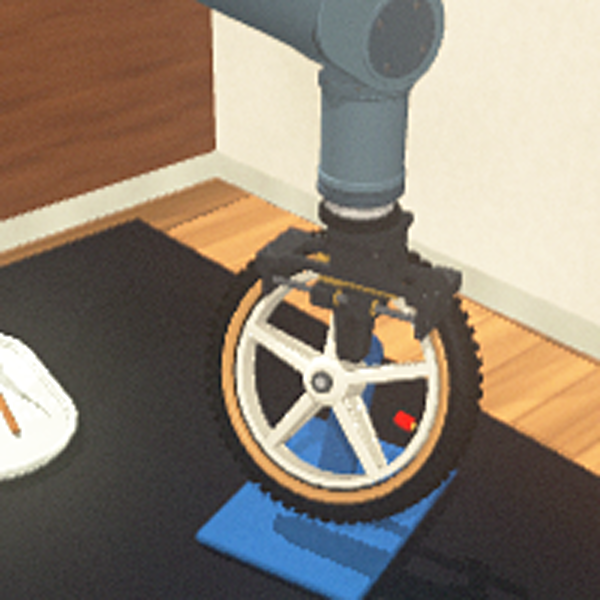

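Request:
play_rows([
  [1,4,1.5],
  [1,8,3],
  [1,8.3,3],
  [4,8.5,3],
  [6,8.5,3],
], roll=[0,0,0,0,0])

```text
clock: 9.93
position: [0.6616, -0.0512, 0.3914]
eef_rot: [0.592, 0.806, 0.0, 0.0]
wrist_force: [-0.2, 1.1, -1.7]
width: 0.005
```

Request:
play_rows([
  [2,0.3,0],
  [4,0.5,0],
  [6,0.7,0],
  [8,0.7,0],
  [10,0.7,0],
], roll=[0,0,0,0,0])

```text
clock: 10.55
position: [0.6593, -0.042, 0.3913]
eef_rot: [0.592, 0.806, -0.0, 0.0]
wrist_force: [0.2, -2.6, 0.8]
width: 0.005
```

```bash
python3 look.py pics/c10.png
```

```text
valve deg 94.5 r 0.085 n 29
('lat,s,f', array([ 6.2, 36.2, 30. ]), 'head', np.float64(107.42), 'F', array([-1.09, -1.12,  0.53]), 't', 10.6)
```

View pics/c10.png

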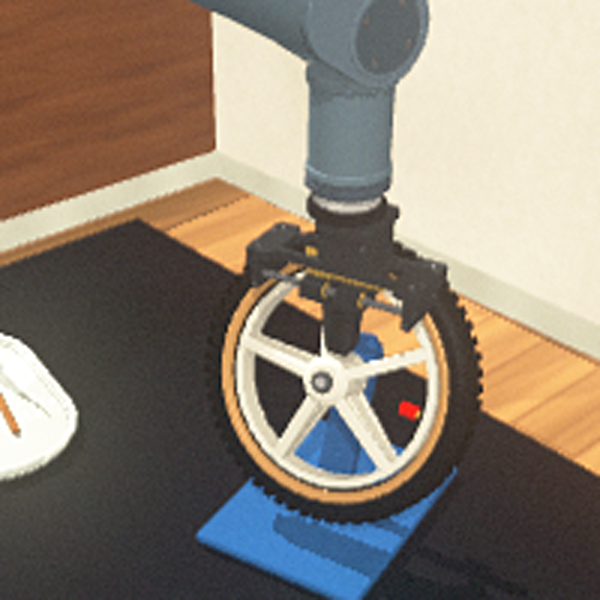

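Request:
play_rows([
  [2.5,0,0.5],
  [5,0,1],
  [7.5,0,1.5],
  [10,0,2],
  [12.5,0,2],
], roll=[0,0,0,0,0])

```text
clock: 11.22
position: [0.6555, -0.0297, 0.3889]
eef_rot: [0.592, 0.806, -0.0, -0.0]
wrist_force: [0.3, -3.1, -0.4]
width: 0.002
```

Request:
play_rows([
  [2.5,0.2,0],
  [5,0.4,0],
  [7.5,0.5,0],
  [10,0.5,0],
  [12.5,0.5,0],
], roll=[0,0,0,0,0])

```text
clock: 11.85
position: [0.6524, -0.0175, 0.3893]
eef_rot: [0.592, 0.806, 0.0, 0.0]
wrist_force: [1.1, -2.0, 0.6]
width: 0.002
```

```bash
python3 look.py pics/c11.png
```

```text
valve deg 65.5 r 0.085 n 26
('lat,s,f', array([-19.3,  34.7,  28.6]), 'head', np.float64(107.45), 'F', array([-0.11, -1.37,  1.24]), 't', 11.9)
```

Request:
play_rows([
  [3,-0.5,0.5],
  [6,-0.7,1.5],
  [9,-0.7,2.2],
  [12,-0.7,3],
  [15,-0.8,4.2],
], roll=[0,0,0,0,0])

```text
clock: 12.52
position: [0.647, -0.0034, 0.385]
eef_rot: [0.592, 0.806, 0.0, -0.0]
wrist_force: [0.3, -1.6, 1.3]
width: 0.002
```

Request:
play_rows([
  [3,-0.8,2.2],
  [5,-2,5],
  [6,-3.5,8],
  [6,-5,10.5],
  [7,-6,13],
], roll=[0,0,0,0,0])

```text
clock: 13.15
position: [0.6393, 0.0019, 0.3721]
eef_rot: [0.592, 0.806, 0.001, -0.0]
wrist_force: [0.8, 1.2, 2.8]
width: 0.004
```

```bash
python3 look.py pics/c12.png
```

```text
valve deg 31.7 r 0.085 n 24
('lat,s,f', array([-41.3,  15.5,  28.6]), 'head', np.float64(107.46), 'F', array([0.69, 0.84, 1.  ]), 't', 13.2)
```

View pics/c12.png

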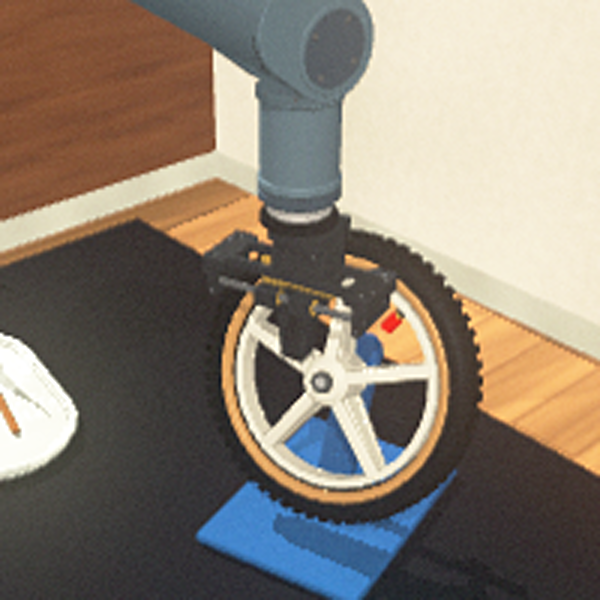

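Request:
play_rows([
  [0,-15,-7],
  [-10,-15,-30],
  [-40,-13,-32],
  [-63,-9,-28],
  [-63,-3,-22],
], roll=[0,0,0,0,0])

```text
clock: 13.82
position: [0.6551, -0.0625, 0.3935]
eef_rot: [0.594, 0.805, -0.001, 0.0]
wrist_force: [-0.7, 0.2, 0.5]
width: 0.006
```

```bash
python3 look.py pics/c13.png; python3 -c "
from h import *
print(shift(22,35,30))"
```

```text
valve deg 31.1 r 0.084 n 21
('lat,s,f', array([22.6, 33.5, 39. ]), 'head', np.float64(107.35), 'F', array([ 0.09,  1.23, -1.46]), 't', 13.88)
[0.7 8.6 2. ]
```

View pics/c13.png

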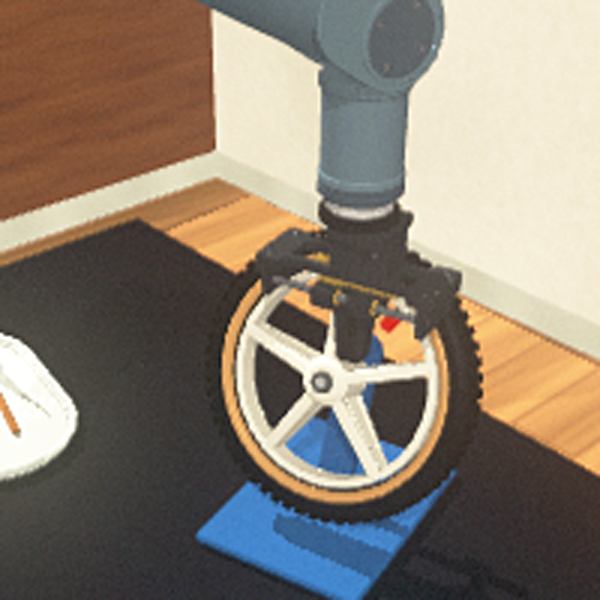

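Request:
play_rows([
  [1,4,1.5],
  [1,8,2.5],
  [1,8.3,2.5],
  [4,8.5,2.5],
  [6,8.5,2.5],
], roll=[0,0,0,0,0])

```text
clock: 14.5
position: [0.6615, -0.0512, 0.3917]
eef_rot: [0.592, 0.806, 0.0, 0.0]
wrist_force: [0.2, -0.0, 0.7]
width: 0.006
```

Request:
play_rows([
  [2,0.3,0],
  [4,0.5,0],
  [6,0.5,0],
  [8,0.5,0],
  [10,0.5,0],
], roll=[0,0,0,0,0])

```text
clock: 15.12
position: [0.6591, -0.042, 0.3916]
eef_rot: [0.592, 0.806, -0.0, 0.0]
wrist_force: [1.1, -2.1, 0.8]
width: 0.003
```

Request:
play_rows([
  [2,0,0.5],
  [4,0,1],
  [6,0,1.5],
  [8,0,2],
  [10,0,2],
], roll=[0,0,0,0,0])

```text
clock: 15.75
position: [0.6559, -0.0322, 0.3893]
eef_rot: [0.592, 0.806, -0.0, -0.0]
wrist_force: [-0.4, -3.5, 0.6]
width: 0.007
```

```bash
python3 look.py pics/c14.png
```

```text
valve deg 9.0 r 0.081 n 11
('lat,s,f', array([-4. , 34.1, 29.6]), 'head', np.float64(107.44), 'F', array([-0.68, -0.61, -0.05]), 't', 15.8)
```

View pics/c14.png

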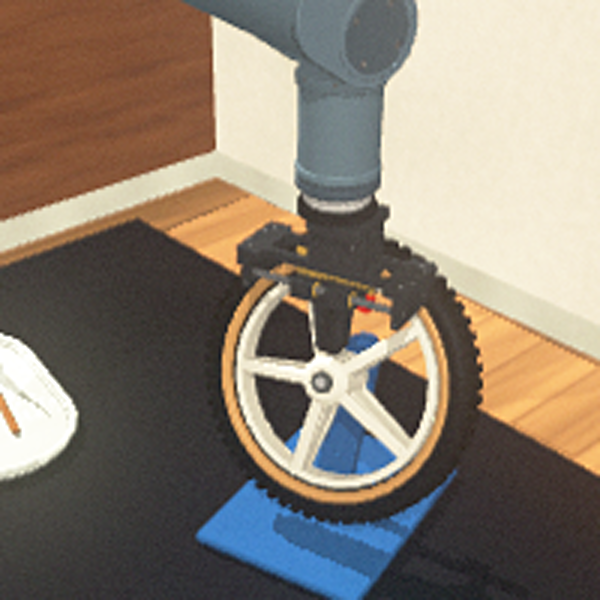

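```bash
cat > spk.py <<'E'
from h import *
from scipy.optimize import least_squares
def spk(n="side",img=None,d=None):
    if img is None:
        p,d=grab_frame(n);img=p[:,:,::-1].copy()
    hsv=cv2.cvtColor(img,cv2.COLOR_BGR2HSV)
    P,u,v=pts(n,d);ax,up,left=frame();V=(P-HUB)*1000
    x=-(V@left);y=V@up;f=-(V@ax);r=np.hypot(x,y)
    k=(r>38)&(r<100)&(hsv[v,u,1]<70)&(hsv[v,u,2]>110)&(abs(f-np.interp(r,[26,70,107],[27,21,16]))<4)
    x,y=x[k],y[k]
    def res(q):
        X,Y=x-q[1],y-q[2];a=np.arctan2(X,Y);r=np.hypot(X,Y)
        e=(a-q[0]-np.deg2rad(36)+np.pi/5)%(2*np.pi/5)-np.pi/5
        return r*np.sin(e)
    best=min((least_squares(res,[np.deg2rad(a0),0,0],loss='soft_l1',f_scale=3) for a0 in range(-36,36,9)),key=lambda s:s.cost)
    print('wheel mod72 deg',np.round((np.rad2deg(best.x[0])+36)%72-36,2),'centre off mm (right,up)',best.x[1:].round(1),'n',len(x),'rms',np.sqrt(np.mean(best.fun**2)).round(1))
if __name__=="__main__":
    for i in (0,1,2): spk("side",cv2.imread(f"pics/side{i}.png"),np.load(f"pics/side{i}.npy"))
    spk()
E
python3 spk.py
```

```text
wheel mod72 deg 2.46 centre off mm (right,up) [-2.3  0.8] n 375 rms 4.0
wheel mod72 deg 2.62 centre off mm (right,up) [-2.1  0.7] n 364 rms 4.1
wheel mod72 deg 2.43 centre off mm (right,up) [-2.2  1. ] n 338 rms 4.0
wheel mod72 deg 8.63 centre off mm (right,up) [-3.2  0.3] n 327 rms 4.1
```

Request:
play_rows([
  [1.5,0,0],
  [3,0,0],
  [4.5,0,0],
  [5.5,0,0],
  [5.5,0,0],
], roll=[0,0,0,0,0])

```text
clock: 16.48
position: [0.6544, -0.0267, 0.3895]
eef_rot: [0.592, 0.806, 0.0, -0.0]
wrist_force: [-0.6, -2.3, 0.6]
width: 0.004
```

```bash
python3 look.py pics/c15.png; python3 -c "
from spk import *
spk()"
```

```text
valve deg 4.3 r 0.082 n 7
('lat,s,f', array([-9.3, 34.6, 29.5]), 'head', np.float64(107.44), 'F', array([-0.2 , -1.9 ,  0.18]), 't', 16.52)
wheel mod72 deg 3.24 centre off mm (right,up) [-3.   0.2] n 328 rms 4.1
```

Request:
play_rows([
  [1,0,0],
  [1.5,0,0],
  [1.5,0,0],
], roll=[0,0,0])

```text
clock: 16.95
position: [0.654, -0.0256, 0.3895]
eef_rot: [0.592, 0.806, 0.0, 0.0]
wrist_force: [0.8, -2.4, 1.2]
width: 0.005
```

Request:
play_rows([
  [-2,0,0],
  [-2,-8,-3],
  [-2,-20,-5],
  [-2,-60,-5],
  [-2,-110,-5],
], roll=[0,0,0,0,0])

```text
clock: 17.58
position: [0.5482, -0.0606, 0.3946]
eef_rot: [0.592, 0.806, 0.0, 0.0]
wrist_force: [-0.2, -0.6, 0.0]
width: 0.006
```

```bash
python3 look.py pics/c16.png; python3 -c "
from spk import *
spk()
spk()"
```

```text
valve deg 1.0 r 0.089 n 17
('lat,s,f', array([ -7.5,  -6.7, 142.1]), 'head', np.float64(107.18), 'F', array([-6.95, -1.85, -1.62]), 't', 17.62)
wheel mod72 deg 2.14 centre off mm (right,up) [-2.1  0.2] n 240 rms 4.0
wheel mod72 deg 1.99 centre off mm (right,up) [-2.3  0.2] n 241 rms 4.0
```

View pics/c16.png

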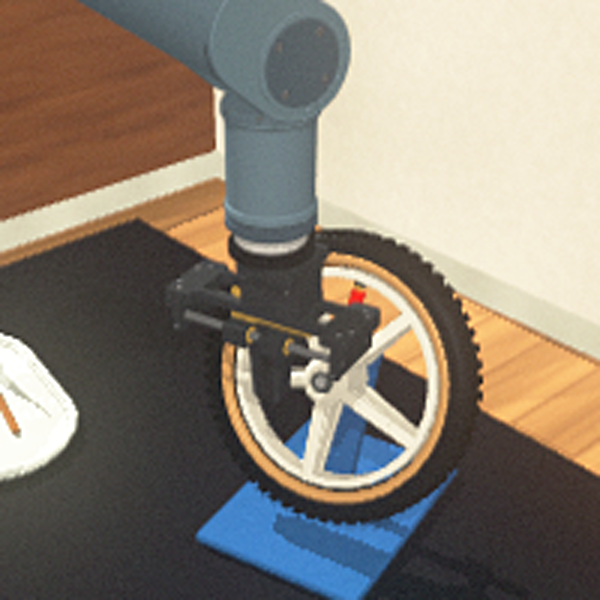

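Request:
play_rows([
  [20,-40,-30],
  [40,-60,-60],
  [60,-60,-100],
  [60,-60,-100],
], roll=[0,0,0,0])

```text
clock: 18.23
position: [0.4753, -0.0196, 0.4977]
eef_rot: [0.591, 0.807, 0.003, 0.002]
wrist_force: [0.8, -0.8, 0.4]
width: 0.007
```

```bash
python3 look.py pics/c17.png; python3 - <<'E'
from spk import *
spk();spk()
p,d=grab_frame("side");b=p[:,:,::-1].copy();np.save("pics/side9.npy",d);cv2.imwrite("pics/side9.png",b)
img=cv2.resize(b[100:250,200:350],None,fx=4,fy=4,interpolation=2)
ax,up,left=frame()
hub=HUB+.0022*left
for off,col in ((hub,(0,0,255)),):
    def draw(Q):
        for s in (proj("side",Q)-[200,100]+.5)*4: cv2.circle(img,(int(s[0]),int(s[1])),1,col,-1)
    th=np.linspace(0,6.28,200);draw(wp(off,.117,th,.0175));draw(wp(off,.026,th,.038))
    for s in [36,108,180,252,324]:
        for e in (-1,1):
            for rad in np.linspace(.04,.105,20): draw(wp(off,rad,np.array([np.deg2rad(2+s)+e*np.arcsin(.007/rad)]),np.interp(rad,[.026,.07,.107],[.027,.021,.016])))
cv2.imwrite("pics/ov9.png",img)
print(where())
E
```

```text
valve deg 2.1 r 0.086 n 25
('lat,s,f', array([-68.3,  69.9, 226. ]), 'head', np.float64(107.53), 'F', array([-0.29,  0.02, -0.9 ]), 't', 18.27)
wheel mod72 deg 2.26 centre off mm (right,up) [-2.3  0.7] n 392 rms 4.0
wheel mod72 deg 2.24 centre off mm (right,up) [-2.2  0.7] n 377 rms 3.9
('lat,s,f', array([-67.6,  67.1, 226.7]), 'head', np.float64(107.4), 'F', array([-0.71,  0.03,  0.35]), 't', 18.43)
```

View pics/ov9.png

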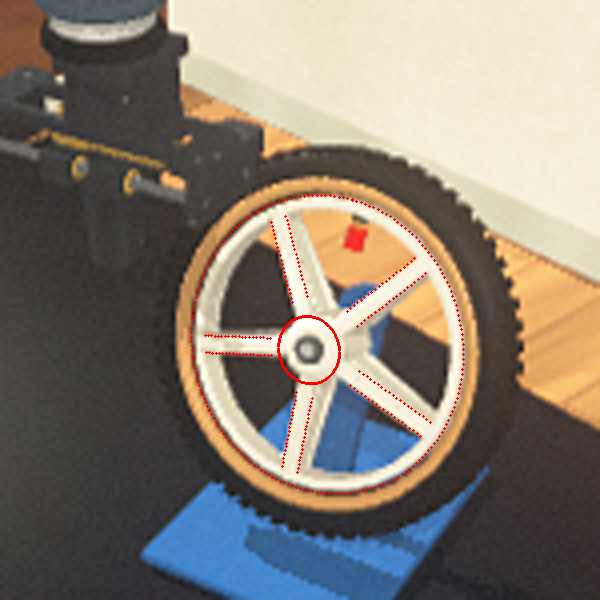

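```bash
python3 - <<'E'
from h import *
for w in [(0,36,60),(0,35,42)]: print(w,shift(*w))
E
```

```text
(0, 36, 60) [-68.1 142.5  91.1]
(0, 35, 42) [-68.1 158.8  98.7]
```

Request:
play_rows([
  [-30,40,40],
  [-60,80,80],
  [-68,120,91],
  [-68,143,91],
  [-68,157,98],
], roll=[0,0,0,0,0])

```text
clock: 19.05
position: [0.6455, -0.0392, 0.3948]
eef_rot: [0.592, 0.806, -0.001, -0.0]
wrist_force: [-0.8, -0.1, 0.5]
width: 0.005
```

Request:
play_rows([
  [0,1,0],
  [0,1,0],
], roll=[0,0])

```text
clock: 19.3
position: [0.6449, -0.0392, 0.3964]
eef_rot: [0.592, 0.806, -0.0, -0.0]
wrist_force: [-0.1, -0.0, 0.2]
width: 0.006
```

```bash
python3 - <<'E'
from h import *
print(where())
for w in [(-2,34.5,29.6),(-12.7,34.5,29.6)]: print(w,shift(*w))
E
```

```text
('lat,s,f', array([-0.1, 36.1, 44.1]), 'head', np.float64(107.39), 'F', array([-0.14, -0.01,  0.21]), 't', 19.3)
(-2, 34.5, 29.6) [ 1.8 12.7  6.9]
(-12.7, 34.5, 29.6) [12.5 12.8  6.9]
```

Request:
play_rows([
  [1,6,3],
  [2,12,6.5],
  [2,13,7],
  [4,13,7],
  [6,13,7],
], roll=[0,0,0,0,0])

```text
clock: 19.92
position: [0.6561, -0.0291, 0.3896]
eef_rot: [0.592, 0.806, 0.0, 0.0]
wrist_force: [0.3, -0.0, -0.1]
width: 0.003
```

Request:
play_rows([
  [1.5,0,0],
  [3,0,0],
  [4,0,0],
  [5,0,0],
  [5,0,0],
], roll=[0,0,0,0,0])

```text
clock: 20.55
position: [0.6547, -0.0249, 0.3897]
eef_rot: [0.592, 0.806, -0.0, 0.0]
wrist_force: [0.4, -2.2, 0.1]
width: 0.007
```

```bash
python3 - <<'E'
from spk import *
print(where());spk();spk()
E
```

```text
('lat,s,f', array([-10.8,  35. ,  28.7]), 'head', np.float64(107.39), 'F', array([ 0.42, -2.19,  0.06]), 't', 20.55)
wheel mod72 deg 1.79 centre off mm (right,up) [-3.2 -0.1] n 341 rms 3.9
wheel mod72 deg 1.76 centre off mm (right,up) [-3.2 -0. ] n 334 rms 4.0
```

Request:
play_rows([
  [0.7,-0.3,0],
  [1.4,-0.5,0],
  [1.8,-0.5,0],
  [1.8,-0.5,0],
], roll=[0,0,0,0])

```text
clock: 21.15
position: [0.6536, -0.0227, 0.3895]
eef_rot: [0.592, 0.806, -0.0, -0.0]
wrist_force: [0.4, -1.2, 1.0]
width: 0.007
```

```bash
python3 - <<'E'
from spk import *
print(where());spk();spk()
E
```

```text
('lat,s,f', array([-13.4,  34.7,  29.1]), 'head', np.float64(107.43), 'F', array([ 0.43, -1.23,  1.05]), 't', 21.15)
wheel mod72 deg -0.86 centre off mm (right,up) [-3.   0.3] n 326 rms 4.0
wheel mod72 deg -0.84 centre off mm (right,up) [-3.3  0.3] n 324 rms 3.9
```

Request:
play_rows([
  [-2,0,0],
  [-3,-8,-3],
  [-3,-20,-5],
  [-3,-60,-10],
  [-3,-110,-20],
], roll=[0,0,0,0,0])

```text
clock: 21.88
position: [0.548, -0.0587, 0.4094]
eef_rot: [0.592, 0.806, -0.0, -0.0]
wrist_force: [0.9, -0.2, 1.3]
width: 0.005
```

Request:
play_rows([
  [20,-40,-30],
  [40,-60,-60],
  [60,-60,-90],
  [60,-60,-90],
  [60,-60,-90],
], roll=[0,0,0,0,0])

```text
clock: 22.5
position: [0.4739, -0.0198, 0.499]
eef_rot: [0.592, 0.806, -0.0, -0.0]
wrist_force: [0.4, -0.6, 0.2]
width: 0.003
```

```bash
python3 look.py pics/c18.png; python3 - <<'E'
from spk import *
spk();spk()
for n in ["scene","side"]:
    p,d=grab_frame(n);p=p[:,:,::-1].copy()
    hsv=cv2.cvtColor(p,cv2.COLOR_BGR2HSV)
    m=(abs(hsv[...,0].astype(int)-108)<10)&(hsv[...,1]>150)&(hsv[...,2]>60)
    P,u,v=pts(n,d,m);Q=P[(P[:,2]<0.03)&(P[:,2]>0)&(P[:,0]>0.3)]
    print(n,cv2.minAreaRect((Q[:,:2]*1000).astype(np.float32)))
    cv2.imwrite(f"pics/{n}_end.png",p)
print(where())
E
```

```text
valve deg -1.1 r 0.087 n 24
('lat,s,f', array([-69.2,  71.7, 228.6]), 'head', np.float64(107.38), 'F', array([-0.16,  0.28, -1.  ]), 't', 22.55)
wheel mod72 deg -0.63 centre off mm (right,up) [-2.2  1. ] n 395 rms 4.1
wheel mod72 deg -0.73 centre off mm (right,up) [-2.8  0.9] n 383 rms 4.0
scene ((668.3671875, -29.799453735351562), (259.47308349609375, 205.43325805664062), 17.333663940429688)
side ((665.5855712890625, -29.788955688476562), (257.06439208984375, 199.54588317871094), 18.0194091796875)
('lat,s,f', array([-69.2,  72. , 228.2]), 'head', np.float64(107.37), 'F', array([ 0.31,  0.31, -0.58]), 't', 22.75)
```

View pics/c18.png

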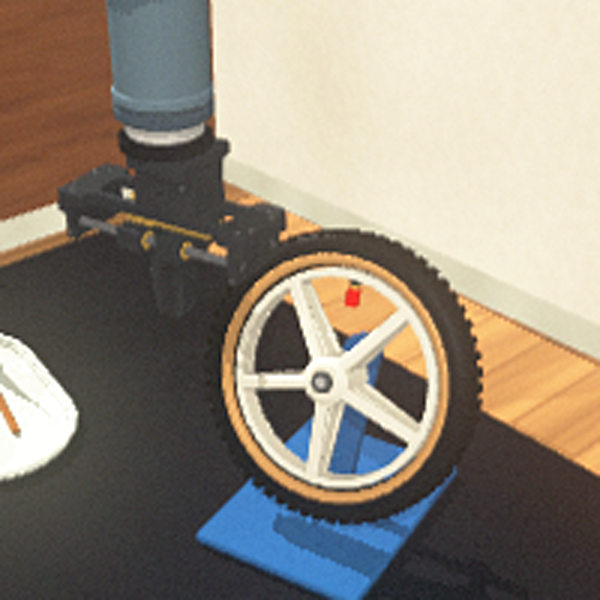

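View pics/scene_end.png

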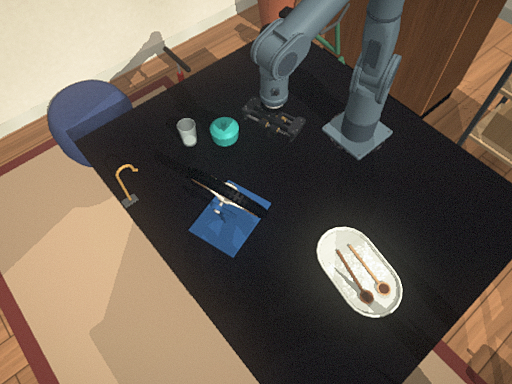

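The valve is at the top, within about 1 degree, the stand hasn't moved by more than the measurement noise, and the arm is clear of everything. I'm handing the job in.

```bash
python3 -c "
from workcell import *
print(sign_off())"
```

```text
the job is handed in; nothing more can be done
None
```

The valve is at the top of the wheel to within about 1° by the cameras, and the job was handed in at about 23 s of the 72 s allowed.

I pushed the wheel about 146° counterclockwise with the closed fingertips, on three spokes in turn. When a check showed it about 2° short, I gave the third spoke one small extra push. I then drew the arm well clear.

**Final angle:** the spoke fit gave -0.7°, and the red cap gave -1.1°, measured from a hub estimate about 2 mm off to one side. With the hub corrected, the cap reads about +0.3°. The readings disagree by up to about 1.5°, and the wheel did not move between the last views.

**Stand and bystanders:** before and after, the base fits agreed to about 2 mm and 1° of turn, which is within the fit's scatter. The other objects look unmoved in the last overview picture, but I did not measure them.

**Forces:**
- While pushing spokes, the wrist readings stayed under about 5 N.
- One deliberate touch on the front of a spoke, to check depth, read about 5 N.
- One 7 N reading came right after a quick retreat in free space, and I took it for the arm slowing down.

**Tyre and valve:** no picture or force reading suggested contact with either. The planned gap between the gripper's body and the tyre was only 2 to 3 mm, and I did not measure it directly.

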